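Gauge the empty socket of a board carrier and fit the matching support post

ROBOT

A 7-joint arm with a two-finger parallel gripper is mounted at the origin on the work surface. World frame = base frame: x ahead of the robot, y to its left, z up, the work surface at z = 0. Lengths are in m, angles in rad, forces in N, time in s.
With the tool pointing down it reaches from about 0.425 to 0.875 m from the base axis. Payload 8.4 kg.
Tool frame: the origin (TCP) lies at the very end of the fingers, on their centre line; the grasp point (between the pads) lies 19 mm behind it; z points along the fingers, y is the line along which they close (so a half turn about z gives the same grasp; the last joint's range is limited). The gripper opens to 85 mm and grips with 20 to 120 N. Pads are 22 mm wide; open, the fingers measure 114 mm over their backs; the gripper's body (76 mm by 85 mm) begins 54 mm behind the grasp point. The pads swing forward as they close: fully open they stand 13 mm farther back than shut.
Start: joints at [-1.346, 0.333, 0.04, 1.465, -0.013, 1.343, -0.059], TCP at [0.207, 0.616, 0.231] pointing down, gripper open.
Joint ranges: [-2.58, 2.58], [-0.38, 2.09], [-1.3, 1.39], [0.25, 2.4], [-1.5, 4.64], [0.08, 2.09], [-2.65, 2.65]. Speed limits (rad/s): [2.22, 2.22, 2.79, 2.79, 3.14, 3.14, 3.14].

INTERFACE

Orientations are given as [roll, pitch, yaw] about the fixed x, y, z axes, in that order (R = Rz(yaw) Ry(pitch) Rx(roll)).
In Python, from cell import arm gives the robot as it stands.
- The arm moves only by the shell command python3 -m handwheel 'ROWS' [FORCE]. ROWS is JSON, a list of rows, each a list of 3 entries, a list of its own where there are three numbers: the turn, a rotation vector about the tool's x, y, z in rad, then the shift along the tool's x, y, z in mm, then the finger opening in mm, from 0 to 85.4. In form: [[[rx, ry, rz], [x, y, z], grip], ...]. A call has exactly 10 rows; each row shifts and turns the commanded pose from where the row before left it, along the tool's axes as they then stand; what a row does not reach is not made up. A row lasts 1/12 s, in which the tool goes at most 41.7 mm and 7.16 degrees, less where a joint would pass 70% of its speed; a pose out of reach is approached as far as the arm can. A call with a gripper value outside its range is refused whole. The fingers move at their own pace and stop on an object; FORCE is the grip in N (left out, the last holds). Time passes only in rows, so rows that do not move let the fingers close, or fill a call up. It gives the time, the measured TCP pose, the force, the opening and the grip force at its end, in the units of the state.
- arm.sense(): the state, without advancing time (a new reading comes with each control period).
- arm.camera(name): name is "side" or "top"; returns a dict with "frame" (400x640x3 uint8, blue, green, red), "mtx" (3x3 intrinsics, pixels), "rvec" (rotation vector, rad) and "tvec" (3), from world to camera coordinates, as OpenCV has them. Camera axes: x right, y down, z forward; pixel columns grow to the right and rows downward; lengths in m; the calibration is good to about 2 mm. A picture is of the moment at which its call begins. There is no depth.
- arm.finish_job(): hands the job in; it is judged then, once.
The state is a dict: "t": time; "q": joint angles; "joint_velocities": joint speeds; "effort": joint torques, N m; "tcp_pos": TCP position; "tcp_rot": TCP orientation; "ft_force": force on the tool from outside, world axes, zero at the start; "ft_torque": the same for the moment, N m; "grip_width": finger opening in m; "gripper_force": force on a finger pad.
Only numpy, scipy, OpenCV 4.12 (cv2) and the standard library are available. Lean on these libraries where they do the work, as an engineer would, in place of code of your own. Each camera call takes 0.05 s, during which the arm holds its last target. There are 200 camera calls.

TASK

One corner of the board carrier has lost its support post, and these sockets are not all equally deep: feel for the floor of the empty socket with the depth rod, lightly, and put the rod back in its stand. Then take from the rack the one post that will stand level with the other three and push it gently but fully home in that socket, upright. Leave the other two posts in their holes and everything else on the bench alone.

Things in the scene. Friction and masses are not known exactly. Their poses are not given: they have to be found in the camera images.
- socket (a point): the carrier's empty socket: centre of its mouth, on the flat top (70 mm above the table) of a 34 mm square block. A blind upright bore 13 mm wide, bevelled 1.5 mm at the mouth; its flat floor is 18, 26 or 34 mm down, never shown in a reading. z up the bore; x and y along the carrier's long and short sides
- carrier_mid (a point): the fixed aluminium board carrier, 240 x 190 mm, turned up to 20 degrees: centre of the plane of its four corner blocks' tops. The socket is at x -95, y -70 mm from here; the other three corners (+-95, +-70 mm) hold fixed posts whose tips stand 46 mm above the blocks. A new post is level with them if it stands on its socket's floor and is 46 mm longer than the socket is deep
- ball_seat (a point): spring ball 6 mm wide in the +x wall of the socket, centre 7 mm under the mouth, standing 2.5 mm into the bore. A post stops on it some 5 mm down and takes a push of about 5 to 10 N to go past and on to the floor. A thin rod that lands on it stops 4 to 8 mm down, until shifted 1 to 2 mm towards the socket's -x side
- rod_mid (a point): the depth rod: a round aluminium handle 16 mm thick and 60 mm long with a thin steel probe 7 mm thick and 55 mm long under it, 70 g. This point is the centre of the handle, z up along the rod; the probe's tip is 85 mm below it. It stands upright in its stand, tip on the floor of the stand's hole
- rod_tip (a point): the lower end of the depth rod's probe, on its axis
- stand_top (a point): the rod's stand: a fixed grey block 50 mm square and 60 mm high with an upright round hole for the probe, 10 mm wide and 50 mm deep (bevelled 3 mm at the mouth); this point is the centre of the hole at the block's top. With the rod in place the handle's centre is 35 mm above it
- post_a_mid (a point): the short one of three round steel support posts, told apart by length: 12 mm thick, 64 mm long overall, of which the top 6 mm is a thinner nose (6 mm thick); foot bevelled 2 mm; 55 g. Stands upright in one of the three holes (14 mm deep, in a row 70 mm apart) of the fixed black rack, 30 mm high; which hole varies. This point is at half its overall length, z up along it
- post_b_mid (a point): the middle one of three round steel support posts, told apart by length: 12 mm thick, 72 mm long overall, of which the top 6 mm is a thinner nose (6 mm thick); foot bevelled 2 mm; 55 g. Stands upright in one of the three holes (14 mm deep, in a row 70 mm apart) of the fixed black rack, 30 mm high; which hole varies. This point is at half its overall length, z up along it
- post_c_mid (a point): the long one of three round steel support posts, told apart by length: 12 mm thick, 80 mm long overall, of which the top 6 mm is a thinner nose (6 mm thick); foot bevelled 2 mm; 55 g. Stands upright in one of the three holes (14 mm deep, in a row 70 mm apart) of the fixed black rack, 30 mm high; which hole varies. This point is at half its overall length, z up along it
- spare_board: bystander: a loose green circuit board 100 x 150 mm lying flat, origin at the centre of its underside
- screwdriver: bystander: a screwdriver lying on the table, origin under its middle
- dispenser: bystander: a white plastic dispenser bottle 50 mm thick and 120 mm high, origin at the centre of its underside
Things that resemble listed ones, but are neither listed nor needed, are in the scene too. Of the things that look like the part that bears stand_top, the smallest one is meant.

How it is judged:
By the outcome, as a careful person would: the job done as asked, in the order asked, and still so for the second after the job is handed in, with the robot touching nothing.
It also fails if it takes over 64 s, if anything falls off the work surface, if the arm or the gripper's body presses on something with over 40 N, if the wrist force passes 120 N, or if a joint passes its speed limit or range.

## Working session

There is one attempt and no reset: what is moved stays moved. The work goes in short steps, Python scripts to look and compute and a shell command to move; the robot and the scene stay as the last step left them, time stands still between calls to the robot, and variables do not carry over. Pictures are saved under pics/ and viewed, at most 10 in all, crops included, and the job is handed in when it is done.

```bash
mkdir -p pics; ls; python3 - <<'E'
from cell import arm
import cv2
s=arm.sense(); print({k:s[k] for k in('t','tcp_pos','tcp_rot','ft_force','grip_width')})
for n in('side','top'):
    c=arm.camera(n); cv2.imwrite(f'pics/{n}0.png',c['frame']); print(n,c['mtx'],c['rvec'],c['tvec'])
E
```

```text
pics
{'t': 0.0, 'tcp_pos': array([0.20667798, 0.61578538, 0.2304182 ]), 'tcp_rot': array([-3.13998244e+00,  1.04385729e-04,  2.81780495e+00]), 'ft_force': array([ 0.07866728, -0.01672219, -0.90549038]), 'grip_width': 0.08530380172672063}
side [[448.4052318    0.         316.29953317]
 [  0.         448.4052318  200.5072099 ]
 [  0.           0.           1.        ]] [ 2.21900614 -0.10794737  0.02916072] [-0.52617323  0.08228432  1.04055733]
top [[472.48799011   0.         327.16537652]
 [  0.         472.48799011 196.75248433]
 [  0.           0.           1.        ]] [ 2.20141936 -2.18762729  0.06493215] [-0.03833926  0.52148153  1.08056205]
```

View pics/top0.png

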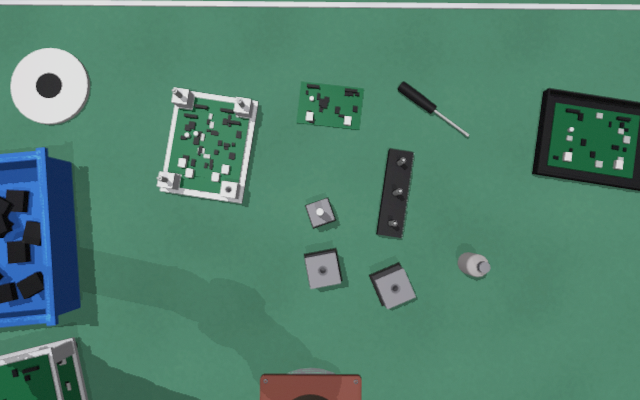

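View pics/side0.png

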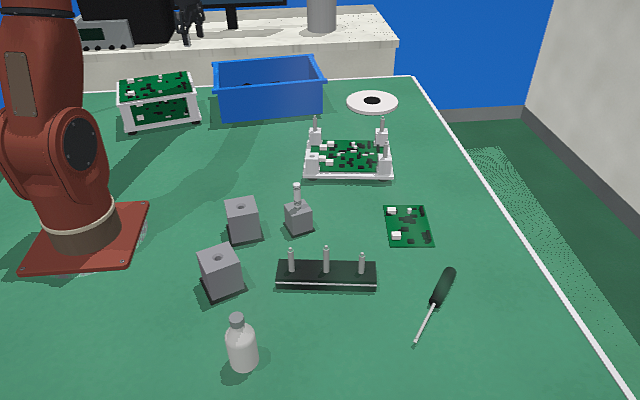

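The top view shows the empty socket at about (230,189), the rod in its small stand at about (320,212), and the rack posts near (403,161), (397,192) and (393,224). The side view shows the rod handle at about (296,192) and posts at x ≈ 291, 326 and 361.

```bash
python3 - <<'E'
import cv2,numpy as np
t=cv2.imread('pics/top0.png');s=cv2.imread('pics/side0.png')
def cr(im,x,y,w,h,k): return cv2.resize(im[y:y+h,x:x+w],None,fx=k,fy=k,interpolation=cv2.INTER_CUBIC)
a=cr(t,150,80,120,130,2.5);
A=np.hstack([cr(t,150,80,110,130,2),cr(t,370,140,60,130,2),cr(t,295,180,60,65,4),]) 
B=np.hstack([cr(s,270,235,115,60,4),cr(s,280,175,40,60,4),cr(s,300,110,45,60,4)])
w=max(A.shape[1],B.shape[1]);p=lambda m:cv2.copyMakeBorder(m,0,0,0,w-m.shape[1],0)
M=np.vstack([p(A),p(B)]);print(M.shape);cv2.imwrite('pics/m1.png',M)
E
```

```text
(500, 800, 3)
```

View pics/m1.png

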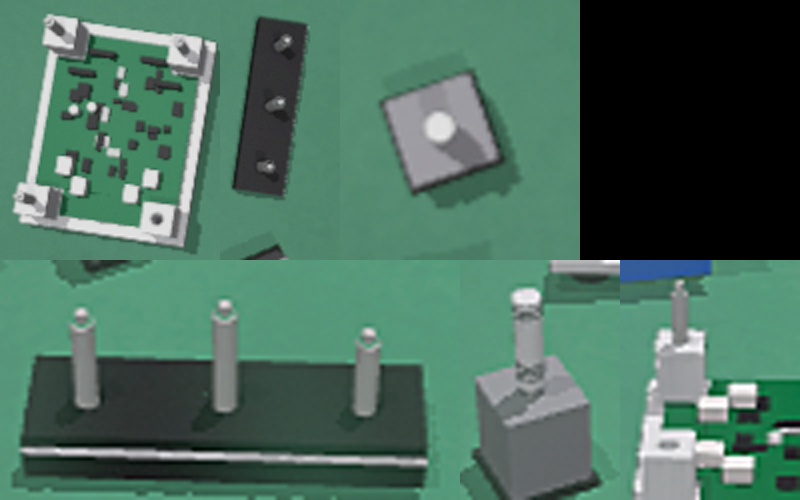

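The montage shows, in the side view, the middle post on the left, the long one in the centre and the short one on the right. The socket hole is at about top (228.5,189), and the rod's cap at about top (320,211.7) / side (296.5,184). Next I cast rays.

```bash
cat > h.py <<'E'
import cv2,numpy as np
from cell import arm
def ray(c,px):
    R=cv2.Rodrigues(c['rvec'])[0]; C=-R.T@np.ravel(c['tvec'])
    p=cv2.undistortPoints(np.array([[px]],float),c['mtx'],None)[0,0]
    return C,R.T@np.r_[p,1]
def plane(c,px,z):
    C,d=ray(c,px); return C+d*(z-C[2])/d[2]
def tri(c1,p1,c2,p2):
    a,d=ray(c1,p1);b,e=ray(c2,p2)
    s=np.linalg.lstsq(np.c_[d,-e],b-a,rcond=None)[0]
    x,y=a+d*s[0],b+e*s[1]; return (x+y)/2*1e3,np.linalg.norm(x-y)*1e3
E
python3 - <<'E'
from h import *
np.set_printoptions(precision=1,suppress=True)
t=arm.camera('top');s=arm.camera('side')
def dark(c,x,y,r,th):
    g=cv2.cvtColor(c['frame'],6)[y-r:y+r+1,x-r:x+r+1].astype(float)
    w=np.clip(th-g,0,None);yy,xx=np.mgrid[-r:r+1,-r:r+1]
    return (x+(w*xx).sum()/w.sum(),y+(w*yy).sum()/w.sum())
print(cv2.cvtColor(t['frame'],6)[182:197,220:240])
h=dark(t,229,189,4,150);print('socket',h,plane(t,h,.07)*1e3)
h2=((670-620)/4+300,(443-260)/4+110);print('tri',tri(t,h,s,h2), plane(s,h2,.07)*1e3)
print('rod',plane(t,(320,211.75),.125)*1e3,plane(s,(296.5,184),.125)*1e3,tri(t,(320,211.75),s,(296.5,184)))
for n,a,b,z in(('a',(403.5,159.5),(362.25,252.75),.08),('c',(401,190.5),(326.25,245.75),.096),('b',(396,224),(290.5,248),.088)):
    print(n,plane(t,a,z)*1e3,plane(s,b,z)*1e3,tri(t,a,s,b))
# carrier post tips in top / block tops
for p in((200,99.5),): pass
for n,m in(('++',(52,20)),('+-',(180,42)),('-+',(22,198))):
    print(n,plane(t,(m[0]/2+150,m[1]/2+80),.116)*1e3)
E
```

```text
[[ 81 170 221 224 224 223 220 219 213 213 210 209 208 202 187 163 147 131
  111 128]
 [104 174 224 224 224 224 224 224 224 224 224 224 224 222 219 214 206 175
  128 171]
 [122 182 224 224 224 224 224 224 224 224 224 224 224 224 224 224 209 146
  106 139]
 [124 184 224 224 224 224 224 221 217 219 224 224 224 224 224 224 206 125
   97 100]
 [137 194 224 224 224 219 203 187 173 184 205 220 224 224 224 224 203 103
   97  95]
 [153 207 224 224 221 202 151 126 126 140 154 201 224 224 224 224 203  95
   96 102]
 [158 210 224 225 215 175 116  96  95  92 112 178 217 224 224 219 187  95
   96 104]
 [171 221 224 224 211 153  98  89  74  72  92 165 214 224 223 217 180  95
   96 110]
 [182 224 224 224 216 180 120  86  72  65  80 165 218 224 224 209 145  96
   97 117]
 [184 224 224 224 223 204 139 104  73  73 146 205 223 225 224 206 125  96
   96 120]
 [194 224 224 224 224 218 199 176 152 168 204 222 224 224 223 207 125  96
   97 125]
 [207 224 224 224 224 223 220 217 214 216 222 224 224 224 224 204 103  96
  102 134]
 [215 224 224 224 224 224 224 224 224 224 224 224 224 224 219 186  96  96
  104 
[... 173 characters left out ...]
]]
socket (np.float64(228.1245704467354), np.float64(189.34536082474227)) [533.5 183.2  70. ]
tri (array([534.8, 183.9,  66.5]), np.float64(1.9995177080856106)) [535.4 178.4  70. ]
rod [484.2 -20.  125. ] [485.2 -23.2 125. ] (array([484.8, -20. , 122.7]), np.float64(1.0598996750926117))
a [ 600.8 -201.6   80. ] [ 600.8 -203.9   80. ] (array([ 601.2, -201.9,   78. ]), np.float64(0.08946538785722565))
c [ 531.6 -193.4   96. ] [ 532.  -193.9   96. ] (array([ 531.8, -193.4,   95.5]), np.float64(0.38062749121801304))
b [ 459.7 -183.7   88. ] [ 463.3 -184.3   88. ] (array([ 461.5, -183.7,   87.4]), np.float64(3.6426169882614534))
++ [741.5 288.3 116. ]
+- [718.7 151.8 116. ]
-+ [551.2 315.3 116. ]
```

```bash
cat >> h.py <<'E'
from scipy.spatial.transform import Rotation as Ro
def delta(x,y,z,yaw=None):
    s=arm.sense(); R=Ro.from_euler('xyz',s['tcp_rot'])
    T=R if yaw is None else Ro.from_euler('xyz',[np.pi,0,yaw])
    d=np.array([x,y,z])-s['tcp_pos']*1e3
    print('t',s['t'],'tcp',(s['tcp_pos']*1e3).round(1),s['tcp_rot'].round(3),'F',s['ft_force'].round(1),'w',round(s['grip_width']*1e3,1),round(s['gripper_force'],1))
    print('tool shift',T.inv().apply(d).round(1),'turn',(R.inv()*T).as_rotvec().round(3))
E
python3 - <<'E'
from h import *
delta(484.6,-20.5,230,2.993)
E
```

```text
t 0.2 tcp [206.7 615.9 230.8] [-3.141  0.     2.818] F [ 0.  -0.6 -0. ] w 85.5 0.0
tool shift [-369.  -588.3    0.8] turn [-0.001 -0.    -0.175]
```

```bash
python3 -m handwheel '[[[0,0,-0.0875],[0,0,0],60],[[0,0,-0.0875],[0,0,0],60],[[0,0,0],[-20.5,-32.7,0],60],[[0,0,0],[-20.5,-32.7,0],60],[[0,0,0],[-20.5,-32.7,0],60],[[0,0,0],[-20.5,-32.7,0],60],[[0,0,0],[-20.5,-32.7,0],60],[[0,0,0],[-20.5,-32.7,0],60],[[0,0,0],[-20.5,-32.7,0],60],[[0,0,0],[-20.5,-32.7,0],60]]' 30 >/dev/null
python3 -m handwheel '[[[0,0,0],[-20.5,-32.7,0],60],[[0,0,0],[-20.5,-32.7,0],60],[[0,0,0],[-20.5,-32.7,0],60],[[0,0,0],[-20.5,-32.7,0],60],[[0,0,0],[-20.5,-32.7,0],60],[[0,0,0],[-20.5,-32.7,0],60],[[0,0,0],[-20.5,-32.7,0],60],[[0,0,0],[-20.5,-32.7,0],60],[[0,0,0],[-20.5,-32.7,0],60],[[0,0,0],[-20.5,-32.7,0],60]]'
python3 -c "
from h import *
delta(484.6,-20.5,82,2.993)"
```

```text
t: 1.87
tcp_pos: [0.4847, -0.0226, 0.2316]
tcp_rot: [3.141, 0.001, 2.993]
ft_force: [0.8, 0.9, -0.1]
grip_width: 0.0598
gripper_force: 0.0
t 1.8667 tcp [484.7 -22.6 231.6] [3.141e+00 1.000e-03 2.993e+00] F [ 0.8  0.9 -0.1] w 59.8 0.0
tool shift [  0.4   2.  149.6] turn [ 0.001  0.001 -0.   ]
```

```bash
python3 -m handwheel '[[[0,0,0],[0.5,1.5,25],45],[[0,0,0],[0,0,25],45],[[0,0,0],[0,0,25],45],[[0,0,0],[0,0,25],45],[[0,0,0],[0,0,25],45],[[0,0,0],[0,0,15],45],[[0,0,0],[0,0,10],45],[[0,0,0],[0,0,0],45],[[0,0,0],[0,0,0],25],[[0,0,0],[0,0,0],10]]' 30
python3 -m handwheel '[[[0,0,0],[0,0,0],8],[[0,0,0],[0,0,0],8],[[0,0,0],[0,0,0],8],[[0,0,0],[0,0,0],8],[[0,0,0],[0,0,0],8],[[0,0,0],[0,0,0],8],[[0,0,0],[0,0,0],8],[[0,0,0],[0,0,0],8],[[0,0,0],[0,0,0],8],[[0,0,0],[0,0,0],8]]' 40
```

```text
t: 2.7
tcp_pos: [0.485, -0.019, 0.0824]
tcp_rot: [3.141, 0.001, 2.993]
ft_force: [1.1, 0.1, 0.8]
grip_width: 0.0221
gripper_force: 0.0
t: 3.53
tcp_pos: [0.4851, -0.019, 0.0823]
tcp_rot: [3.141, 0.002, 2.993]
ft_force: [0.1, -0.9, 6.6]
grip_width: 0.0147
gripper_force: 39.3
```

```bash
python3 -m handwheel '[[[0,0,0],[0,0,-3],8],[[0,0,0],[0,0,-6],8],[[0,0,0],[0,0,-8],8],[[0,0,0],[0,0,-10],8],[[0,0,0],[0,0,-12],8],[[0,0,0],[0,0,-15],8],[[0,0,0],[0,0,-18],8],[[0,0,0],[0,0,-20],8],[[0,0,0],[0,0,-18],8],[[0,0,0],[0,0,0],8]]' 40
python3 - <<'E'
from h import *
delta(534.5,183,192.5)
for n,(x,y,w,h) in(('top',(270,150,100,100)),('side',(250,120,100,100))):
    c=arm.camera(n);cv2.imwrite(f'pics/{n}1.png',c['frame'])
    globals()[n]=cv2.resize(c['frame'][y:y+h,x:x+w],None,fx=4,fy=4,interpolation=2)
cv2.imwrite('pics/m2.png',np.hstack([top,side]))
E
```

```text
t: 4.37
tcp_pos: [0.4861, -0.0191, 0.1955]
tcp_rot: [3.139, 0.005, 2.992]
ft_force: [0.4, 0.7, -0.4]
grip_width: 0.0148
gripper_force: 39.1
t 4.3667 tcp [486.1 -19.1 195.5] [3.139 0.005 2.992] F [ 0.4  0.7 -0.4] w 14.8 39.1
tool shift [-17.8 207.1   3.6] turn [0. 0. 0.]
```

View pics/m2.png

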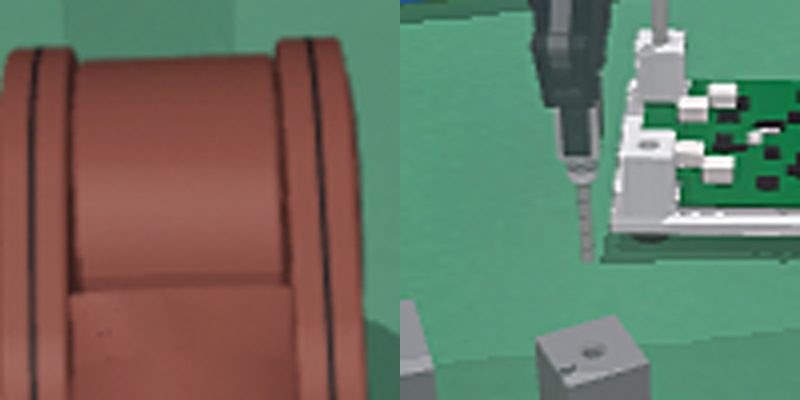

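The rod is held. The side view shows the tip at about (297,185), with the socket mouth at (312,156).

```bash
python3 -c "
from h import *
t=arm.camera('side')
print(plane(t,(297,185),.123)*1e3)
g=cv2.cvtColor(t['frame'],6);print(g[151:161,303:322])
delta(532.7,182.7,155,2.993)"
```

```text
[486.16993715 -24.28402357 123.        ]
[[129 122 167 246 230 230 226 134  66  77  77  77  76  76  79  83  86  85
   74]
 [128 120 167 244 226 225 224 180 168 175 175 176 176 178 173 122  81  87
   79]
 [129 117 147 236 227 227 229 234 238 241 243 243 243 244 250 249  73  83
   78]
 [128 118 151 240 229 227 228 226 228 224 224 228 231 232 234 210  60  69
   69]
 [128 128 178 233 229 229 215 169 167 169 167 196 231 228 228 206 178 223
  231]
 [127 145 205 232 227 222 185 127 145 148 134 161 233 229 225 215 250 243
  242]
 [117 123 216 234 229 229 229 209 196 199 207 238 231 230 224 198 251 244
  243]
 [127 173 252 238 237 237 239 239 240 239 236 235 236 238 232 179 161 174
  180]
 [121 129 213 175 177 178 179 180 180 183 201 201 199 201 198 156 152 164
  161]
 [125 121 183 156 158 159 155 156 160 157 155 154 152 154 158 146 156 167
  167]]
t 4.5167 tcp [484.  -19.  191.4] [3.141 0.    2.993] F [ 0.4  0.  -0.6] w 15.0 39.1
tool shift [-18.3 206.7  36.4] turn [ 0.  0. -0.]
```

```bash
python3 -m handwheel '[[[0,0,0],[-2,15,0],8],[[0,0,0],[-3,35,0],8],[[0,0,0],[-4,35,0],8],[[0,0,0],[-4,35,0],8],[[0,0,0],[-3,35,0],8],[[0,0,0],[-2.3,30,4],8],[[0,0,0],[0,15,10],8],[[0,0,0],[0,6.7,12],8],[[0,0,0],[0,0,10],8],[[0,0,0],[0,0,0],8]]' 40
python3 - <<'E'
from h import *
c=arm.camera('side');c=arm.camera('side')
delta(532.7,182.7,155,2.993)
cv2.imwrite('pics/m3.png',cv2.resize(c['frame'][105:205,270:370],None,fx=6,fy=6,interpolation=2))
E
```

```text
t: 5.35
tcp_pos: [0.5312, 0.1807, 0.152]
tcp_rot: [-3.138, -0.004, 2.992]
ft_force: [0.0, -0.4, -0.4]
grip_width: 0.0152
gripper_force: 39.1
t 5.45 tcp [532.6 180.3 154.7] [-3.14e+00 -1.00e-03  2.99e+00] F [ 0.2 -0.7 -0.4] w 15.0 39.1
tool shift [ 0.2  2.4 -0.3] turn [-0.002 -0.001 -0.003]
```

View pics/m3.png

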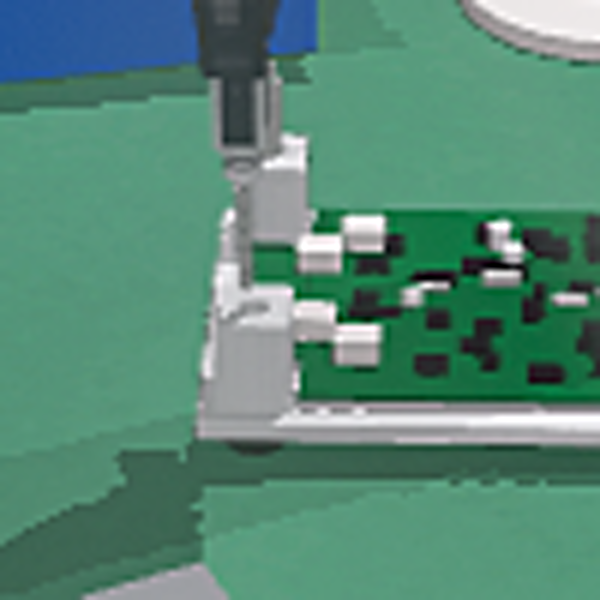

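```bash
python3 -c "
from h import *
t=arm.camera('side')
print(plane(t,(311,153.3),.0824)*1e3,plane(t,(311.8,156.1),.07)*1e3)
delta(532.6,182.7,138,2.993)"
```

```text
[531.18195367 170.66338196  82.4       ] [533.45908772 176.84720038  70.        ]
t 5.5 tcp [533.  180.6 155.4] [-3.141 -0.     2.99 ] F [-0.4 -0.5 -1.4] w 14.7 39.1
tool shift [ 0.7  2.  17.4] turn [-0.    -0.    -0.003]
```

The rod tip is at about (311,153.3) and the hole at (311.8,156.1), so the rod needs a few mm in +y before it goes down.

```bash
python3 -m handwheel '[[[0,0,0],[0,3.5,0],8],[[0,0,0],[0,0,3],8],[[0,0,0],[0,0,3],8],[[0,0,0],[0,0,2],8],[[0,0,0],[0,0,2],8],[[0,0,0],[0,0,2],8],[[0,0,0],[0,0,1.5],8],[[0,0,0],[0,0,1.5],8],[[0,0,0],[0,0,0],8],[[0,0,0],[0,0,0],8]]' 40
python3 - <<'E'
from h import *
delta(533,184,138,2.993)
c=arm.camera('side');cv2.imwrite('pics/side4.png',c['frame'])
E
```

```text
t: 6.33
tcp_pos: [0.5334, 0.186, 0.1402]
tcp_rot: [-3.141, -0.0, 2.993]
ft_force: [-0.3, -1.2, -1.8]
grip_width: 0.0148
gripper_force: 39.1
t 6.3333 tcp [533.4 186.  140.2] [-3.141 -0.     2.993] F [-0.3 -1.2 -1.8] w 14.8 39.1
tool shift [ 0.1 -2.1  2.2] turn [-0. -0. -0.]
```

```bash
python3 -m handwheel '[[[0,0,0],[0,-2,0],8],[[0,0,0],[0,0,1],8],[[0,0,0],[0,0,1],8],[[0,0,0],[0,0,1],8],[[0,0,0],[0,0,1],8],[[0,0,0],[0,0,1],8],[[0,0,0],[0,0,1],8],[[0,0,0],[0,0,1],8],[[0,0,0],[0,0,1],8],[[0,0,0],[0,0,0],8]]' 40
python3 - <<'E'
from h import *
delta(533,184,126,2.993)
E
```

```text
t: 7.22
tcp_pos: [0.533, 0.1841, 0.1321]
tcp_rot: [-3.141, -0.0, 2.993]
ft_force: [-0.1, -0.4, -1.3]
grip_width: 0.0151
gripper_force: 39.1
t 7.2167 tcp [533.  184.1 132.1] [-3.141 -0.     2.993] F [-0.1 -0.4 -1.3] w 15.1 39.1
tool shift [ 0.  -0.1  6.1] turn [-0. -0. -0.]
```

```bash
python3 -m handwheel '[[[0,0,0],[0,0,1.5],8],[[0,0,0],[0,0,1.5],8],[[0,0,0],[0,0,1.5],8],[[0,0,0],[0,0,1],8],[[0,0,0],[0,0,0.8],8],[[0,0,0],[0,0,0.7],8],[[0,0,0],[0,0,0.7],8],[[0,0,0],[0,0,0.7],8],[[0,0,0],[0,0,0.6],8],[[0,0,0],[0,0,0],8]]' 40
```

```text
t: 8.05
tcp_pos: [0.5331, 0.1841, 0.1232]
tcp_rot: [-3.142, -0.0, 2.993]
ft_force: [0.5, 1.1, -0.8]
grip_width: 0.0156
gripper_force: 39.1
```

```bash
python3 -m handwheel '[[[0,0,0],[0,0,0.6],8],[[0,0,0],[0,0,0.7],8],[[0,0,0],[0,0,0.7],8],[[0,0,0],[0,0,0.8],8],[[0,0,0],[0,0,0.8],8],[[0,0,0],[0,0,0.7],8],[[0,0,0],[0,0,0.7],8],[[0,0,0],[0,0,0.6],8],[[0,0,0],[0,0,0.4],8],[[0,0,0],[0,0,0],8]]' 40
python3 -m handwheel '[[[0,0,0],[0,0,0.3],8],[[0,0,0],[0,0,0.3],8],[[0,0,0],[0,0,0.3],8],[[0,0,0],[0,0,0.3],8],[[0,0,0],[0,0,0.3],8],[[0,0,0],[0,0,0.3],8],[[0,0,0],[0,0,0],8],[[0,0,0],[0,0,0],8],[[0,0,0],[0,0,0],8],[[0,0,0],[0,0,0],8]]' 40
```

```text
t: 8.88
tcp_pos: [0.5331, 0.1841, 0.1172]
tcp_rot: [-3.141, -0.0, 2.993]
ft_force: [-0.7, 1.0, -0.4]
grip_width: 0.0152
gripper_force: 39.1
t: 9.72
tcp_pos: [0.5336, 0.1841, 0.1164]
tcp_rot: [3.141, 0.001, 2.993]
ft_force: [-1.4, -0.7, 7.0]
grip_width: 0.0147
gripper_force: 40.0
```

The floor met the tip at TCP z ≈ 116.4, a depth of about 26 mm, so post b (72 mm) is the right one. The rod goes back to its stand first.

```bash
python3 -m handwheel '[[[0,0,0],[0,0,-3],8],[[0,0,0],[0,0,-5],8],[[0,0,0],[0,0,-7],8],[[0,0,0],[0,0,-9],8],[[0,0,0],[0,0,-11],8],[[0,0,0],[0,0,-12],8],[[0,0,0],[0,0,-12],8],[[0,0,0],[0,0,-10],8],[[0,0,0],[0,0,-6],8],[[0,0,0],[0,0,0],8]]' 40
python3 -c "
from h import *
delta(484.9,-19.2,160,2.993)"
```

```text
t: 10.55
tcp_pos: [0.5339, 0.1845, 0.1924]
tcp_rot: [3.14, 0.002, 2.993]
ft_force: [0.6, -0.2, -0.0]
grip_width: 0.0152
gripper_force: 39.1
t 10.55 tcp [533.9 184.5 192.4] [3.140e+00 2.000e-03 2.993e+00] F [ 0.6 -0.2 -0. ] w 15.2 39.1
tool shift [  18.3 -208.7   32.4] turn [ 0.002  0.002 -0.   ]
```

```bash
python3 -m handwheel '[[[0,0,0],[1.6,-15,0],8],[[0,0,0],[3,-35,0],8],[[0,0,0],[4,-36,0],8],[[0,0,0],[4,-36,0],8],[[0,0,0],[3,-36,0],8],[[0,0,0],[2,-32,10],8],[[0,0,0],[0,-15,12],8],[[0,0,0],[0,-3.4,12],8],[[0,0,0],[0,0,6],8],[[0,0,0],[0,0,0],8]]' 40
python3 - <<'E'
from h import *
c=arm.camera('side');c=arm.camera('side');c=arm.camera('side')
delta(484.9,-19.2,150,2.993)
cv2.imwrite('pics/m5.png',cv2.resize(c['frame'][150:250,250:350],None,fx=6,fy=6,interpolation=2))
E
```

```text
t: 11.38
tcp_pos: [0.4835, -0.0196, 0.149]
tcp_rot: [-3.141, -0.003, 2.992]
ft_force: [-0.5, 0.4, -0.4]
grip_width: 0.0148
gripper_force: 39.1
t 11.5333 tcp [485.1 -18.7 150.8] [-3.141  0.     2.994] F [ 0.5  0.6 -0.4] w 15.0 39.1
tool shift [ 0.1 -0.5  0.8] turn [-0.     0.     0.001]
```

View pics/m5.png

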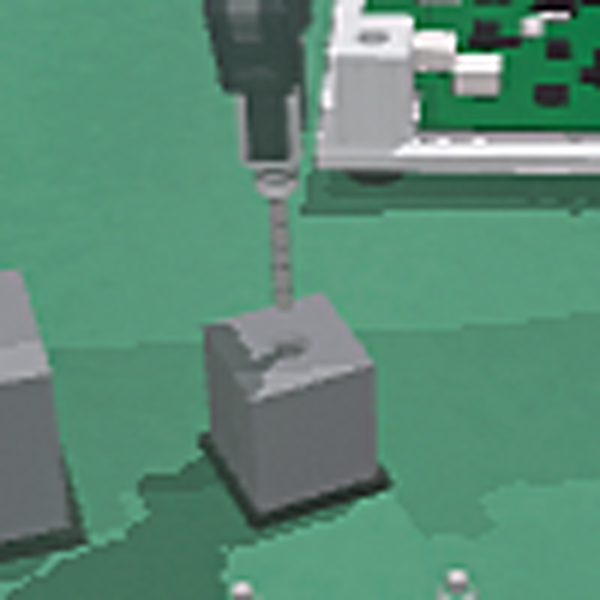

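The tip, at about (285,305) in the crop, hangs over the stand hole at (290,347), as expected for 18 mm of height. Lowering now.

```bash
python3 -m handwheel '[[[0,0,0],[0,-0.4,6],8],[[0,0,0],[0,0,6],8],[[0,0,0],[0,0,4],8],[[0,0,0],[0,0,3],8],[[0,0,0],[0,0,3],8],[[0,0,0],[0,0,3],8],[[0,0,0],[0,0,3],8],[[0,0,0],[0,0,3],8],[[0,0,0],[0,0,0],8],[[0,0,0],[0,0,0],8]]' 40
```

```text
t: 12.37
tcp_pos: [0.4847, -0.0198, 0.1194]
tcp_rot: [-3.141, -0.0, 2.993]
ft_force: [0.2, 0.0, -1.6]
grip_width: 0.0148
gripper_force: 39.1
```

In the hole with no force. Down to just above the floor and release.

```bash
python3 -m handwheel '[[[0,0,0],[0,0,5],8],[[0,0,0],[0,0,6],8],[[0,0,0],[0,0,6],8],[[0,0,0],[0,0,6],8],[[0,0,0],[0,0,5],8],[[0,0,0],[0,0,4],8],[[0,0,0],[0,0,3],8],[[0,0,0],[0,0,1],8],[[0,0,0],[0,0,0],8],[[0,0,0],[0,0,0],8]]' 40
python3 -m handwheel '[[[0,0,0],[0,0,0.5],8],[[0,0,0],[0,0,0.3],8],[[0,0,0],[0,0,0],8],[[0,0,0],[0,0,0],25],[[0,0,0],[0,0,0],45],[[0,0,0],[0,0,0],45],[[0,0,0],[0,0,0],45],[[0,0,0],[0,0,0],45],[[0,0,0],[0,0,0],45],[[0,0,0],[0,0,0],45]]' 40
python3 -c "
from h import *
delta(461,-184,180,2.993)"
```

```text
t: 13.2
tcp_pos: [0.4849, -0.0198, 0.0836]
tcp_rot: [-3.142, 0.0, 2.993]
ft_force: [-0.1, -0.1, -0.6]
grip_width: 0.0152
gripper_force: 39.1
t: 14.03
tcp_pos: [0.4848, -0.0198, 0.0827]
tcp_rot: [-3.142, 0.0, 2.993]
ft_force: [-1.4, 0.3, -1.0]
grip_width: 0.0451
gripper_force: 0.0
t 14.0333 tcp [484.8 -19.8  82.7] [-3.142  0.     2.993] F [-1.4  0.3 -1. ] w 45.1 0.0
tool shift [  -0.8 -165.9  -97.3] turn [-0.  0. -0.]
```

```bash
python3 -m handwheel '[[[0,0,0],[0,0,-12],45],[[0,0,0],[0,0,-20],45],[[0,0,0],[0,0,-30],45],[[0,0,0],[0,-5,-25],45],[[0,0,0],[0,-30,-10],45],[[0,0,0],[-0.5,-35,0],45],[[0,0,0],[-1,-35,0],45],[[0,0,0],[0,-35,0],45],[[0,0,0],[0,-20,0],45],[[0,0,0],[0,-6,0],45]]' 40
python3 - <<'E'
from h import *
c=arm.camera('side');c=arm.camera('side');c=arm.camera('side')
delta(461.8,-184.4,50,2.993)
cv2.imwrite('pics/m6.png',cv2.resize(c['frame'][130:310,230:390],None,fx=3.3,fy=3.3,interpolation=2))
E
```

```text
t: 14.87
tcp_pos: [0.4605, -0.1881, 0.18]
tcp_rot: [-3.141, 0.001, 2.988]
ft_force: [0.0, -0.4, -0.1]
grip_width: 0.045
gripper_force: 0.0
t 15.0167 tcp [ 461.7 -183.7  179.6] [ 3.141 -0.     2.992] F [-0.1  1.1  0.1] w 45.0 0.0
tool shift [ -0.2  -0.7 129.6] turn [ 0.    -0.    -0.001]
```

View pics/m6.png

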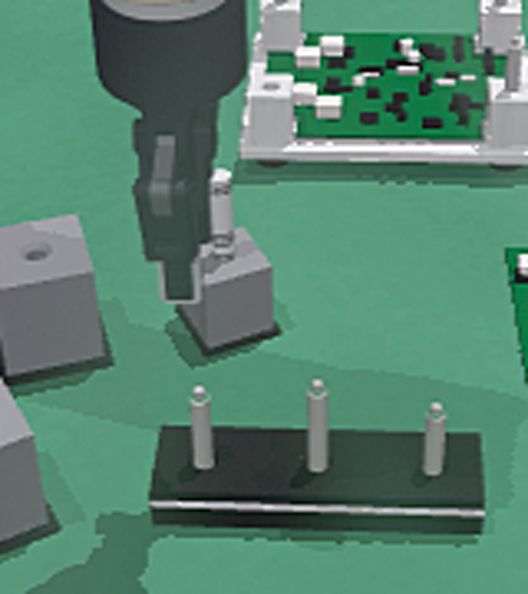

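The rod stands upright in its stand. The post under the gripper (left in this view) has the middle length. Descend and grip it.

```bash
python3 -m handwheel '[[[0,0,0],[-0.6,-0.5,20],45],[[0,0,0],[0,0,25],40],[[0,0,0],[0,0,25],40],[[0,0,0],[0,0,20],40],[[0,0,0],[0,0,15],40],[[0,0,0],[0,0,12],40],[[0,0,0],[0,0,8],40],[[0,0,0],[0,0,4.5],40],[[0,0,0],[0,0,0],40],[[0,0,0],[0,0,0],20]]' 40
python3 -m handwheel '[[[0,0,0],[0,0,0],10],[[0,0,0],[0,0,0],4],[[0,0,0],[0,0,0],4],[[0,0,0],[0,0,0],4],[[0,0,0],[0,0,0],4],[[0,0,0],[0,0,0],4],[[0,0,0],[0,0,0],4],[[0,0,0],[0,0,0],4],[[0,0,0],[0,0,0],4],[[0,0,0],[0,0,0],4]]' 60
```

```text
t: 15.85
tcp_pos: [0.4626, -0.1846, 0.0507]
tcp_rot: [3.142, 0.001, 2.993]
ft_force: [0.4, 0.4, 0.4]
grip_width: 0.0294
gripper_force: 0.0
t: 16.68
tcp_pos: [0.4631, -0.1836, 0.051]
tcp_rot: [3.14, 0.001, 2.993]
ft_force: [-0.6, 4.9, 5.0]
grip_width: 0.01
gripper_force: 58.4
```

```bash
python3 -m handwheel '[[[0,0,0],[0,0,-3],4],[[0,0,0],[0,0,-5],4],[[0,0,0],[0,0,-8],4],[[0,0,0],[0,0,-14],4],[[0,0,0],[0,0,-20],4],[[0,0,0],[0,0,-24],4],[[0,0,0],[0,0,-26],4],[[0,0,0],[0,0,-20],4],[[0,0,0],[0,0,-15],4],[[0,0,0],[0,0,0],4]]' 60
python3 - <<'E'
from h import *
c=arm.camera('side');c=arm.camera('side');c=arm.camera('side')
delta(534,184,180,2.993)
cv2.imwrite('pics/side7.png',c['frame'])
cv2.imwrite('pics/m7.png',cv2.resize(c['frame'][130:310,230:390],None,fx=3.3,fy=3.3,interpolation=2))
E
```

```text
t: 17.52
tcp_pos: [0.4637, -0.1864, 0.189]
tcp_rot: [3.142, 0.006, 2.991]
ft_force: [0.3, -0.2, -1.0]
grip_width: 0.0101
gripper_force: 58.4
t 17.6667 tcp [ 461.9 -185.1  185.1] [-3.142  0.     2.992] F [-0.3  0.6 -1.5] w 10.3 58.4
tool shift [-16.7 375.7   5.1] turn [-0.     0.    -0.001]
```

View pics/m7.png

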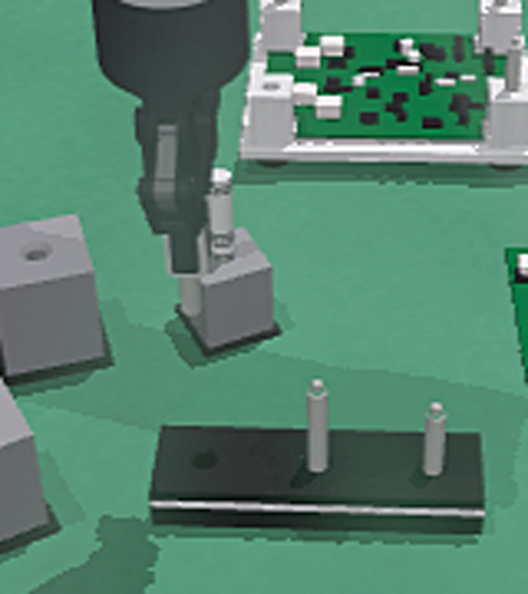

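Post b is out of the rack and upright in the fingers, with its foot at about (190,312) in the crop. The other two posts are undisturbed.

```bash
python3 -m handwheel '[[[0,0,0],[-1,18,0],4],[[0,0,0],[-2,36,0],4],[[0,0,0],[-2,39,0],4],[[0,0,0],[-2,39,0],4],[[0,0,0],[-2,39,0],4],[[0,0,0],[-2,39,0],4],[[0,0,0],[-2,39,0],4],[[0,0,0],[-2,39,0],4],[[0,0,0],[-1,39,0],4],[[0,0,0],[-1,30,0],4]]' 60
python3 -m handwheel '[[[0,0,0],[0,15,0],4],[[0,0,0],[0,4,0],4],[[0,0,0],[0,0,10],4],[[0,0,0],[0,0,20],4],[[0,0,0],[0,0,20],4],[[0,0,0],[0,0,12],4],[[0,0,0],[0,0,4],4],[[0,0,0],[0,0,0],4],[[0,0,0],[0,0,0],4],[[0,0,0],[0,0,0],4]]' 60
python3 - <<'E'
from h import *
c=arm.camera('side')
delta(534,184,112,2.993)
cv2.imwrite('pics/side8.png',c['frame'])
cv2.imwrite('pics/m8.png',cv2.resize(c['frame'][105:185,270:350],None,fx=7,fy=7,interpolation=2))
E
```

```text
t: 18.5
tcp_pos: [0.5313, 0.1689, 0.1837]
tcp_rot: [-3.14, -0.002, 2.995]
ft_force: [0.8, 0.2, -0.1]
grip_width: 0.0104
gripper_force: 58.4
t: 19.33
tcp_pos: [0.5354, 0.1844, 0.1203]
tcp_rot: [3.141, 0.001, 2.992]
ft_force: [0.1, 0.1, 0.0]
grip_width: 0.0104
gripper_force: 58.4
t 19.3833 tcp [535.4 184.6 120.3] [3.141e+00 1.000e-03 2.992e+00] F [ 0.5  0.3 -0.9] w 10.2 58.4
tool shift [ 1.3 -0.8  8.3] turn [ 0.001  0.001 -0.001]
```

View pics/m8.png

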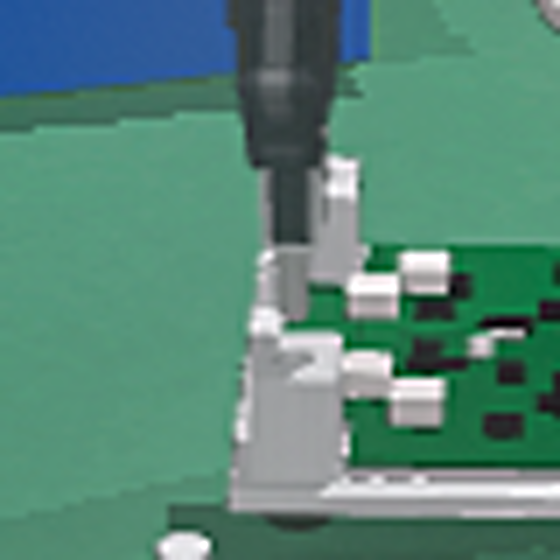

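```bash
python3 -c "
from h import *
c=arm.camera('side')
for p in((311.8,150.2),(311.2,150.2)): print(plane(c,p,.0853)*1e3)
print(plane(c,(311.8,156.1),.07)*1e3)
g=cv2.cvtColor(c['frame'],6);print(g[140:160,304:322])"
```

```text
[534.15990422 181.02803799  85.3       ]
[532.6111429  181.21149768  85.3       ]
[533.45908772 176.84720038  70.        ]
[[130 129 128 145 171 146 152 154 154 150 146 154 162 159 160 161 165 172]
 [130 128 139 205 251 148 122 132 128 124 146 161 160 159 160 160 163 160]
 [131 126 153 211 169 122 123 131 128 123 145 160 160 160 159 159 168 178]
 [130 127 131 167 176 159 122 132 127 121 148 160 162 160 160 158 161 159]
 [129 125 151 208 172 142 122 130 129 125 151 168 169 166 162 169 218 239]
 [128 124 139 183 171 139 122 132 129 117  95 116 116 121 139 177 254 240]
 [128 127 140 177 171 139 121 131 130 116  62  58  60  54  51 167 255 252]
 [128 127 144 179 174 148 121 132 131 121  99  90  91  90  78  98 168 153]
 [127 131 161 172 168 140 118 131 130 122  98  90  91  90  83 116 178 168]
 [124 145 211 242 236 195 111 129 131 124  91  90  90  90  82 103 185 174]
 [125 145 213 231 232 233 182 118 123 103  84  88  88  88  82  74 119 107]
 [122 170 251 236 236 231 135  66  73  74  75  76  76  80  83  86  84  73]
 [124 150 210 192 200 224 169 155 159 160 162 163 163 158 115  82  85  77]
 [122 106 145 140 137 160 222 220 222 225 224 225 225 232 230  72  81  77]
 [125 117 152 147 143 163 219 213 207 206 211 214 215 216 194  63  67  69]
 [128 135 150 149 150 147 152 167 163 157 178 213 211 211 192 164 207 220]
 [142 177 149 147 144 130 146 154 152 136 146 215 212 208 200 233 224 223]
 [104 165 149 149 149 147 145 147 154 194 220 213 212 206 186 237 224 224]
 [147 187 146 149 150 149 144 166 226 219 217 217 219 214 169 155 167 171]
 [119 192 155 157 159 158 162 178 177 189 187 187 189 186 151 150 162 160]]
```

The post is over the mouth with its axis at column ≈ 311.5 against ≈ 311.7 for the hole. I lower it gently and feel for side forces.

```bash
python3 -m handwheel '[[[0,0,0],[0,-1.1,0],4],[[0,0,0],[0,0,4],4],[[0,0,0],[0,0,4],4],[[0,0,0],[0,0,4],4],[[0,0,0],[0,0,2],4],[[0,0,0],[0,0,1],4],[[0,0,0],[0,0,1],4],[[0,0,0],[0,0,0.7],4],[[0,0,0],[0,0,0],4],[[0,0,0],[0,0,0],4]]' 60
python3 -m handwheel '[[[0,0,0],[0,0,0.4],4],[[0,0,0],[0,0,0.4],4],[[0,0,0],[0,0,0.4],4],[[0,0,0],[0,0,0.3],4],[[0,0,0],[0,0,0],4],[[0,0,0],[0,0,0],4],[[0,0,0],[0,0,0],4],[[0,0,0],[0,0,0],4],[[0,0,0],[0,0,0],4],[[0,0,0],[0,0,0],4]]' 60
```

```text
t: 20.27
tcp_pos: [0.5348, 0.1833, 0.1028]
tcp_rot: [-3.142, 0.0, 2.993]
ft_force: [-0.8, -2.5, 2.3]
grip_width: 0.0101
gripper_force: 58.8
t: 21.1
tcp_pos: [0.5352, 0.1833, 0.1021]
tcp_rot: [3.141, 0.001, 2.992]
ft_force: [-2.6, -2.7, 9.7]
grip_width: 0.0101
gripper_force: 59.6
```

```bash
python3 -m handwheel '[[[0,0,0],[0,0,-1],4],[[0,0,0],[0.5,-0.6,0],4],[[0,0,0],[0.5,-0.6,0],4],[[0,0,0],[0,0,0.5],4],[[0,0,0],[0,0,0.5],4],[[0,0,0],[0,0,0.3],4],[[0,0,0],[0,0,0.3],4],[[0,0,0],[0,0,0],4],[[0,0,0],[0,0,0],4],[[0,0,0],[0,0,0],4]]' 60
```

```text
t: 21.93
tcp_pos: [0.5338, 0.1822, 0.1004]
tcp_rot: [-3.141, 0.001, 2.992]
ft_force: [5.0, -2.6, 0.3]
grip_width: 0.0107
gripper_force: 58.6
```

```bash
python3 -m handwheel '[[[0,0,0],[-0.4,-0.4,0],4],[[0,0,0],[-0.2,0,0],4],[[0,0,0],[0,0,0.4],4],[[0,0,0],[0,0,0.4],4],[[0,0,0],[0,0,0.4],4],[[0,0,0],[0,0,0],4],[[0,0,0],[0,0,0],4],[[0,0,0],[0,0,0],4],[[0,0,0],[0,0,0],4],[[0,0,0],[0,0,0],4]]' 60
```

```text
t: 22.77
tcp_pos: [0.5339, 0.182, 0.0992]
tcp_rot: [-3.142, -0.0, 2.993]
ft_force: [4.1, -1.5, 0.7]
grip_width: 0.0102
gripper_force: 58.7
```

```bash
python3 -m handwheel '[[[0,0,0],[-0.3,-0.2,0],4],[[0,0,0],[-0.3,0,0],4],[[0,0,0],[0,0,0.4],4],[[0,0,0],[0,0,0.4],4],[[0,0,0],[0,0,0.4],4],[[0,0,0],[0,0,0.4],4],[[0,0,0],[0,0,0],4],[[0,0,0],[0,0,0],4],[[0,0,0],[0,0,0],4],[[0,0,0],[0,0,0],4]]' 60
```

```text
t: 23.6
tcp_pos: [0.5343, 0.1818, 0.0976]
tcp_rot: [3.142, -0.0, 2.993]
ft_force: [2.0, 0.4, 1.8]
grip_width: 0.0102
gripper_force: 58.7
```

```bash
python3 -m handwheel '[[[0,0,0],[-0.2,0,0.4],4],[[0,0,0],[0,0,0.4],4],[[0,0,0],[0,0,0.4],4],[[0,0,0],[0,0,0.4],4],[[0,0,0],[0,0,0.4],4],[[0,0,0],[0,0,0],4],[[0,0,0],[0,0,0],4],[[0,0,0],[0,0,0],4],[[0,0,0],[0,0,0],4],[[0,0,0],[0,0,0],4]]' 60
```

```text
t: 24.43
tcp_pos: [0.5345, 0.1818, 0.0958]
tcp_rot: [3.141, -0.0, 2.993]
ft_force: [-1.6, 0.0, 5.4]
grip_width: 0.0105
gripper_force: 59.1
```

```bash
python3 -m handwheel '[[[0,0,0],[0,0,0.4],4],[[0,0,0],[0,0,0.4],4],[[0,0,0],[0,0,0.4],4],[[0,0,0],[0,0,0.4],4],[[0,0,0],[0,0,0.4],4],[[0,0,0],[0,0,0],4],[[0,0,0],[0,0,0],4],[[0,0,0],[0,0,0],4],[[0,0,0],[0,0,0],4],[[0,0,0],[0,0,0],4]]' 60
```

```text
t: 25.27
tcp_pos: [0.5346, 0.1818, 0.0936]
tcp_rot: [3.141, -0.0, 2.993]
ft_force: [-0.5, 0.7, 5.6]
grip_width: 0.0103
gripper_force: 59.1
```

```bash
python3 -m handwheel '[[[0,0,0],[0,0,0.6],4],[[0,0,0],[0,0,0.8],4],[[0,0,0],[0,0,0.8],4],[[0,0,0],[0,0,0.8],4],[[0,0,0],[0,0,0.8],4],[[0,0,0],[0,0,0.8],4],[[0,0,0],[0,0,0.6],4],[[0,0,0],[0,0,0],4],[[0,0,0],[0,0,0],4],[[0,0,0],[0,0,0],4]]' 60
```

```text
t: 26.1
tcp_pos: [0.5345, 0.1818, 0.0883]
tcp_rot: [-3.142, -0.0, 2.993]
ft_force: [-0.4, 1.4, 1.8]
grip_width: 0.0106
gripper_force: 58.9
```

```bash
python3 -m handwheel '[[[0,0,0],[0,0,0.8],4],[[0,0,0],[0,0,0.8],4],[[0,0,0],[0,0,0.8],4],[[0,0,0],[0,0,0.8],4],[[0,0,0],[0,0,0.8],4],[[0,0,0],[0,0,0.8],4],[[0,0,0],[0,0,0.8],4],[[0,0,0],[0,0,0],4],[[0,0,0],[0,0,0],4],[[0,0,0],[0,0,0],4]]' 60
python3 -m handwheel '[[[0,0,0],[0,0,0.6],4],[[0,0,0],[0,0,0.6],4],[[0,0,0],[0,0,0.6],4],[[0,0,0],[0,0,0.5],4],[[0,0,0],[0,0,0.4],4],[[0,0,0],[0,0,0.3],4],[[0,0,0],[0,0,0],4],[[0,0,0],[0,0,0],4],[[0,0,0],[0,0,0],4],[[0,0,0],[0,0,0],4]]' 60
```

```text
t: 26.93
tcp_pos: [0.5345, 0.1817, 0.0825]
tcp_rot: [-3.141, -0.0, 2.993]
ft_force: [-1.1, 2.0, -1.2]
grip_width: 0.0101
gripper_force: 58.7
t: 27.77
tcp_pos: [0.5347, 0.1818, 0.0798]
tcp_rot: [3.142, -0.0, 2.993]
ft_force: [-1.2, 1.9, 4.6]
grip_width: 0.0104
gripper_force: 59.1
```

```bash
python3 -m handwheel '[[[0,0,0],[0,0,0.3],4],[[0,0,0],[0,0,0.3],4],[[0,0,0],[0,0,0.3],4],[[0,0,0],[0,0,0.3],4],[[0,0,0],[0,0,0],4],[[0,0,0],[0,0,0],4],[[0,0,0],[0,0,0],4],[[0,0,0],[0,0,0],4],[[0,0,0],[0,0,0],4],[[0,0,0],[0,0,0],4]]' 60
```

```text
t: 28.6
tcp_pos: [0.5348, 0.1817, 0.079]
tcp_rot: [3.141, 0.0, 2.993]
ft_force: [-3.6, 2.2, 9.1]
grip_width: 0.01
gripper_force: 59.4
```

```bash
python3 -m handwheel '[[[0,0,0],[0,0,0.3],4],[[0,0,0],[0,0,0.3],4],[[0,0,0],[0,0,0.3],4],[[0,0,0],[0,0,0],4],[[0,0,0],[0,0,0],4],[[0,0,0],[0,0,0],4],[[0,0,0],[0,0,0],4],[[0,0,0],[0,0,0],4],[[0,0,0],[0,0,0],4],[[0,0,0],[0,0,0],4]]' 60
```

```text
t: 29.43
tcp_pos: [0.535, 0.1817, 0.0788]
tcp_rot: [3.141, 0.0, 2.993]
ft_force: [-5.5, 1.9, 16.1]
grip_width: 0.01
gripper_force: 60.4
```

Floor reached: only 0.2 mm of travel for 7 N more, at the expected TCP height of 79 mm. I ease off, release and rise.

```bash
python3 -m handwheel '[[[0,0,0],[0,0,-0.7],4],[[0,0,0],[0,0,-0.8],4],[[0,0,0],[0,0,0],4],[[0,0,0],[0,0,0],15],[[0,0,0],[0,0,0],30],[[0,0,0],[0,0,0],40],[[0,0,0],[0,0,0],40],[[0,0,0],[0,0,0],40],[[0,0,0],[0,0,0],40],[[0,0,0],[0,0,0],40]]' 60
python3 -m handwheel '[[[0,0,0],[0,0,-3],40],[[0,0,0],[0,0,-6],40],[[0,0,0],[0,0,-12],40],[[0,0,0],[0,0,-20],40],[[0,0,0],[0,0,-30],40],[[0,0,0],[0,0,-30],40],[[0,0,0],[0,0,-30],40],[[0,0,0],[0,-20,0],40],[[0,0,0],[0,-35,0],40],[[0,0,0],[0,-35,0],40]]' 60
python3 -m handwheel '[[[0,0,0],[0,-38,0],40],[[0,0,0],[0,-38,0],40],[[0,0,0],[0,-38,0],40],[[0,0,0],[0,-38,0],40],[[0,0,0],[0,-38,0],40],[[0,0,0],[0,-38,0],40],[[0,0,0],[0,-38,0],40],[[0,0,0],[0,-30,0],40],[[0,0,0],[0,-10,0],40],[[0,0,0],[0,0,0],40]]' 60
python3 - <<'E'
from h import *
c=arm.camera('side');t=arm.camera('top')
a=cv2.resize(c['frame'][95:215,250:400],None,fx=4,fy=4,interpolation=2)
b=cv2.resize(t['frame'][80:215,150:270],None,fx=1.65,fy=1.65,interpolation=2)
a[-b.shape[0]:,-b.shape[1]:]=b[:480]
cv2.imwrite('pics/m9.png',a)
E
```

```text
t: 30.27
tcp_pos: [0.5347, 0.1816, 0.0792]
tcp_rot: [-3.141, -0.0, 2.993]
ft_force: [0.0, 0.2, -0.3]
grip_width: 0.0399
gripper_force: 0.0
t: 31.1
tcp_pos: [0.5215, 0.0924, 0.2117]
tcp_rot: [3.141, 0.002, 2.995]
ft_force: [0.5, -0.5, -0.0]
grip_width: 0.0398
gripper_force: 0.0
t: 31.93
tcp_pos: [0.4748, -0.2138, 0.2113]
tcp_rot: [-3.141, 0.001, 2.987]
ft_force: [0.2, -0.0, -0.7]
grip_width: 0.0399
gripper_force: 0.0
```

View pics/m9.png

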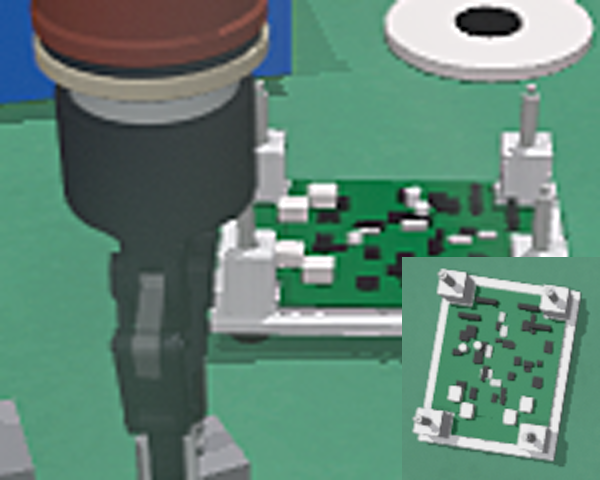

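The top inset shows the new post upright in the socket like the other three. Floor contact came at the expected height (foot at about 44 mm, tip at about 116 mm), so I'm handing in.

```bash
python3 -c "
from cell import arm
print(arm.finish_job())"
```

```text
the job is handed in; nothing more can be done
None
```

I felt the socket floor at 26 mm, put the rod back in its stand, pushed post b (the 72 mm one) onto the floor of the socket, and handed the job in; its tip height (about 116 mm, level with the others) comes from the arm's readings, because the gripper hid the tip in the last side picture.

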